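# Set the impression lever of the proof press to the third click

## Task

Set the impression lever of the blue proof press by pushing the red lever with a fingertip: first slide it all the way home to its stop at the white-marked end of the slot (the right-hand end seen from the robot), then slide it back out and stop at the third click, counting the home notch as zero and never going on past the third click. Only push the lever, do not pinch it; leave everything else where it is, and finish clear of the lever.

Things in the scene. Friction and masses are not known exactly. Their poses are not given: they have to be found in the camera images.
- press: blue proof press, fixed to the table, 350 x 360 x 60 mm base, yaw varies. Origin on the table under the slot's middle; x away from the robot, y along the slot to the robot's left. Flat front deck (z 60 mm, x -60 to 50 mm) with only the lever; behind it a bed (z 64 mm) with low things (19 mm). Roller frame from x = 177 mm, 190 mm high; crank outside the +y side (y 180 to 230, x 100 to 320 mm)
- lever (a joint): travel of the red lever along the press's +y, m: 0 = home stop (white mark), 0.070 = far stop. Ball detent, notch every 14 mm: home is notch 0, clicks at 0.014, 0.028, 0.042 (third), 0.056, 0.070. Pushing over a hump takes about 7 N (peak 3.5 mm on, a stop does not give); past 7 mm the lever snaps into the next notch by itself, ahead of the finger. Starts in notch 1, 2 or 3
- lever_grip (a point): middle of the lever's red paddle, 97 mm above the table (37 mm above the deck); moves with the lever. The paddle is 32 mm wide (press x), 14 mm thick (press y), reaches from 77 to 119 mm above the table at mid-width, with a thin steel stem below it
- home_end (a point): fixed point on the press deck, 60 mm above the table, in the slot under the lever when it is home (press y = -35 mm); a white bar is painted 27 mm further towards -y
- cheek_home: the paddle's flat face on the home side (its -y side): a 3.5 mm red plate 32 x 38 mm; push this face to move the lever out. Same origin as the lever: on the slot at deck height, under the paddle
- cheek_out: the paddle's flat face on the outer side (its +y side), same size and origin; push this face to move the lever home. Touching both faces at once counts as pinching
- block: carved printing block lying on the press bed: pale wood board with dark lino on top, 85 x 120 x 15 mm; origin under its centre
- gouge_a: carving gouge lying on the press bed: red handle 85 x 20 x 18 mm with a thin steel blade, 140 mm long in all; origin on its underside, x towards the blade
- gouge_b: second red-handled gouge of the same size, on the table to the left
- brayer: ink roller on the table to the left: wooden handle and black rubber roll, about 180 mm long, 40 mm high; origin at its underside between handle and roll
- ink_jar: jar with orange label and black lid, 70 mm wide, 75 mm high, on the table to the right; origin under its centre
- mug: blue mug, 80 mm wide, 90 mm high, on the table to the right; origin under its centre
- eraser: white eraser, 58 x 24 x 14 mm, on the table to the right; origin under its centre

How it is judged:
By the outcome, as a careful person would: the job done as asked, in the order asked, and still so for the second after the job is handed in, with the robot touching nothing.
It also fails if it takes over 69 s, if anything falls off the work surface, if the arm or the gripper's body presses on something with over 40 N, if the wrist force passes 120 N, or if a joint passes its speed limit or range.

## Robot

A 7-joint arm with a two-finger parallel gripper is mounted at the origin on the work surface. World frame = base frame: x ahead of the robot, y to its left, z up, the work surface at z = 0. Lengths are in mm, angles in rad, forces in N, time in s.
With the tool pointing down it reaches from about 400 to 900 mm from the base axis. Payload 5.6 kg.
Tool frame: the origin (TCP) lies midway between the tips of the shut fingers; the grasp point (between the pads) lies 19 mm behind it; x points along the fingers, y is the direction in which the jaws open and shut, and the axes are right-handed (so a half turn about x gives the same grasp; the last joint's range is limited). The gripper opens to 92 mm and grips with 3 to 60 N. Pads are 20 mm wide; open, the fingers measure 128 mm over their backs; the gripper's body (75 mm by 189 mm) begins 69 mm behind the grasp point.
Start: joints at [-0.043, 0.468, -0.012, 1.603, 0.006, 1.071, -0.056], TCP at [650.007, -0.044, 214.592] pointing down, gripper open.
Joint ranges: [-2.53, 2.53], [-0.31, 2.02], [-1.57, 1.55], [0.28, 2.44], [-1.29, 4.43], [0.15, 1.84], [-2.92, 2.92]. Speed limits (rad/s): [2.57, 2.57, 3.14, 3.14, 3.14, 3.14, 3.14].

## Interface

Orientations are given as a rotation vector (axis times angle).
In Python, from cell import robot, grip, kin, viewer gives the robot as it stands. Calls block until the motion is done:
- robot.movep(position, orientation): joint-space move of the TCP to a pose.
- robot.servo_line(position, feed=150, rotation=None): straight line of the TCP; rotation=None keeps the orientation; feed is the mean speed in mm/s.
- robot.goto_joints(angles): joint-space move.
- grip(opening, newtons=None): opening from 0.0 (shut) to 1.0 (fully open); newtons is the grip in N (None keeps the last); returns when the fingers have stopped.
- robot.hold(seconds).
- kin.ik(position, orientation): joint angles nearest the present ones, or None.
- robot.observe(): the state.
- viewer.read_camera(name): name is "scene" or "side" or "wrist"; returns the picture (480x640x3 uint8, red, green, blue); there is no depth.
- viewer.camera_info(name): a dict with "camera_matrix" (3x3 intrinsics, pixels), "R" (3x3) and "t" (3): a world point X has camera coordinates R X + t. Camera axes: x right, y down, z forward; pixel columns grow to the right and rows downward; lengths in mm; the calibration is good to about 2 mm. A picture is of the moment at which its call begins: read the wrist's pose just before it. camera_info takes no time and is no camera call; for the wrist camera it gives the pose at the moment of the call.
A pose or a line that the arm cannot do raises robot.IKError and nothing moves.
- robot.job_done(): hands the job in, once; it reports no verdict.
Trained networks look in the newest picture that a camera, given by its name, has taken for a name from the list of things; names that differ only in an ending like _2 or _b are one class to them, and where a whole thing is asked for, a point or a joint stands for the part that bears it (a point fixed in the world has none). Each returns a list of dicts, best first, with "confidence" (0 to 1); they miss things now and then, are a little off and sometimes report something else, mostly with a low value. They report only what shows in the picture. A call takes as long as a camera call.
- viewer.silhouettes(name, camera): "mask" (480x640 bool, what is visible of it).
- viewer.pinpoint(name, camera): "at" ([x, y, z] in mm, in the coordinates of the camera as it stood for that picture, good to about 4 mm: a listed point, or the origin of a listed thing).
The state is a dict: "t": time; "joints": joint angles; "joint_velocities": joint speeds; "joint_torque": joint torques, N m; "tcp_pos": TCP position; "tcp_rot": TCP orientation; "contact_force": force on the tool from outside, world axes, zero at the start; "wrist_torque": the same for the moment, N m; "grip_width": opening from 0.0 (shut) to 1.0 (fully open).
Only numpy, scipy, OpenCV 4.12 (cv2) and the standard library are available. Lean on these libraries where they do the work, as an engineer would, in place of code of your own. Each camera call takes 0.05 s, during which the arm holds its last target.

## Working session

There is one attempt and no reset: what is moved stays moved. The work goes in short steps, each a Python script; the robot and the scene stay as the last script left them, time stands still between calls to the robot, and variables do not carry over. Pictures are saved under pics/ and viewed, and the job is handed in when it is done.

```bash
ls; mkdir -p pics
python3 - <<'E'
from cell import robot, grip, kin, viewer
import cv2, numpy as np
s=robot.observe(); print(s['t'],s['tcp_pos'],s['tcp_rot'],s['contact_force'])
ims=[]
for c in ["scene","side","wrist"]:
    im=viewer.read_camera(c); cv2.imwrite(f"pics/a_{c}.png",im[:,:,::-1])
    i=viewer.camera_info(c); R=np.array(i['R']);t=np.array(i['t'])
    for n in ["lever_grip","home_end","lever","press"]:
        for d in viewer.pinpoint(n,c)[:2]:
            print(c,n,round(d['confidence'],2),np.round(R.T@(np.array(d['at'])-t),1))
print(robot.observe()['t'])
E
```

```text
pics
0.0 [ 6.49429767e+02 -7.93313373e-02  2.13645447e+02] [ 1.20832865  1.21035132 -1.2106296 ] [-0.47642934 -0.05369061 -0.73473335]
scene lever_grip 0.57 [521.8  79.   98.6]
scene home_end 0.57 [515.5  50.6  60.7]Traceback (most recent call last):
  File "<stdin>", line 9, in <module>
ValueError: it knows: block, brayer, cheek_home, cheek_out, eraser, gouge, home_end, ink_jar, lever_grip, mug, press
```

Run:
```python
from cell import robot, grip, kin, viewer
import cv2, numpy as np
for c in ["scene","side","wrist"]:
    im=viewer.read_camera(c); cv2.imwrite(f"pics/b_{c}.png",im[:,:,::-1])
    i=viewer.camera_info(c); R=np.array(i['R']);t=np.array(i['t'])
    print(c,'cam at',np.round(-R.T@t))
    for n in ["lever_grip","home_end","press","cheek_home","cheek_out"]:
        for d in viewer.pinpoint(n,c)[:2]:
            a=np.array(d['at']);p=np.array(i['camera_matrix'])@a
            print(c,n,round(d['confidence'],2),np.round(R.T@(a-t),1),np.round(p[:2]/p[2]))
print(robot.observe()['t'])
```

```text
scene cam at [1332.  664.  958.]
scene lever_grip 0.7 [523.5  76.   96. ] [341. 263.]
scene home_end 0.66 [513.2  52.6  60.8] [335. 269.]
scene press 0.94 [526.5  81.    1.7] [341. 297.]
scene press 0.31 [ 434.8 -448.1   -0. ] [207. 194.]
scene cheek_home 0.29 [524.1  79.7  56.8] [341. 278.]
scene cheek_out 0.52 [523.   78.   58.7] [341. 276.]
side cam at [  82. -720.  833.]
side lever_grip 0.66 [521.5  78.7  97.8] [303. 216.]
side home_end 0.73 [515.1  47.4  62.4] [307. 235.]
side home_end 0.68 [650.3 108.8  64.1] [340. 204.]
side press 0.8 [528.3  85.5  -3.4] [304. 244.]
side press 0.57 [ 572.8 -417.1    0.9] [451. 382.]
side cheek_home 0.6 [522.1  76.   59.8] [304. 228.]
wrist cam at [651.  85. 383.]
wrist lever_grip 0.64 [520.9  75.8  95.7] [138. 128.]
wrist home_end 0.82 [514.3  51.5  60.4] [154. 158.]
wrist press 0.61 [526.5  85.7   1.8] [189. 114.]
wrist cheek_home 0.66 [522.9  76.9  58.3] [162. 125.]
wrist cheek_home 0.52 [521.5  77.1  57.1] [161. 125.]
wrist cheek_out 0.9 [521.9  80.2  59.3] [160. 121.]
1.05
```

View pics/b_scene.png

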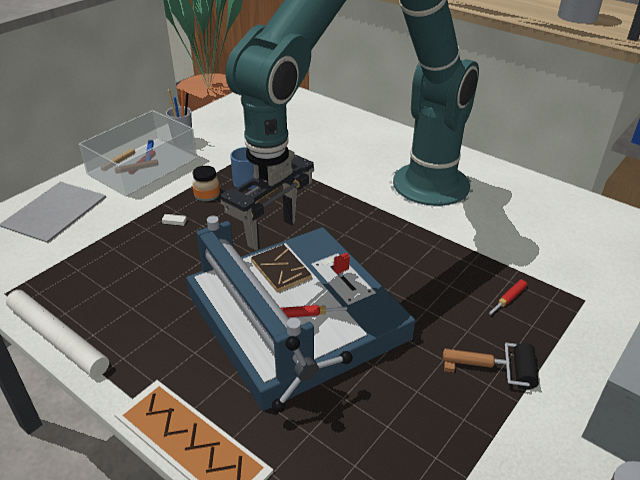

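View pics/b_side.png

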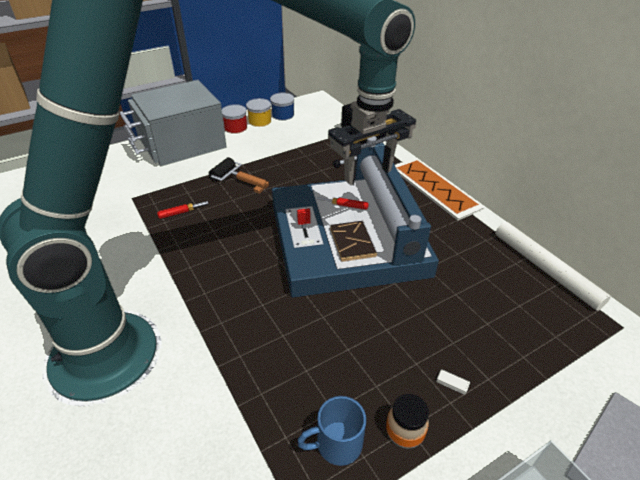

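View pics/b_wrist.png

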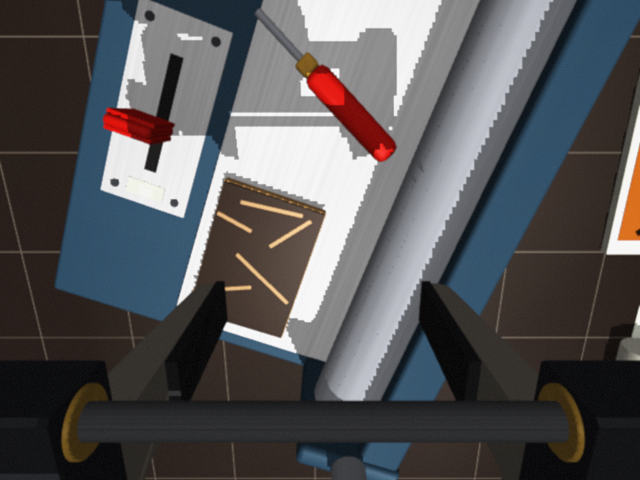

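The lever stands in front of the roller frame at wrist pixel (138,125). The slot runs from (152,168) to (178,57), and the white bar is at (145,188), on the near -y side. I'll get the yaw from these pixels on the z=60 plane.

Run:
```python
from cell import robot, grip, kin, viewer
import cv2, numpy as np
i=viewer.camera_info("wrist");K=np.array(i['camera_matrix']);R=np.array(i['R']);t=np.array(i['t'])
C=-R.T@t
def pt(u,v,z):
    d=R.T@np.linalg.inv(K)@[u,v,1]; return (C+d*(z-C[2])/d[2])[:2]
for n,p in dict(hole_a=(150,15),hole_b=(216,42),hole_c=(115,182),hole_d=(174,203),slot_top=(177,57),slot_bot=(151,169),bar=(145,188)).items(): print(n,np.round(pt(*p,60),1))
def yaw(a,b):
    d=pt(*b,60)-pt(*a,60); return np.degrees(np.arctan2(-d[0],d[1]))
print(yaw((115,182),(150,15)),yaw((174,203),(216,42)),yaw((151,169),(177,57)))
im=cv2.imread("pics/b_wrist.png")[0:230,40:260]; cv2.imwrite("pics/crop1.png",cv2.resize(im,None,fx=2.6,fy=2.6,interpolation=cv2.INTER_CUBIC))
```

```text
hole_a [524.3 154.2]
hole_b [571.  136.3]
hole_c [479.7  32.1]
hole_d [526.1  14.5]
slot_top [540.9 126.1]
slot_bot [510.6  42.6]
bar [503.6  27.1]
-20.098344327184492 -20.234718832718123 -19.982869520520268
```

View pics/crop1.png

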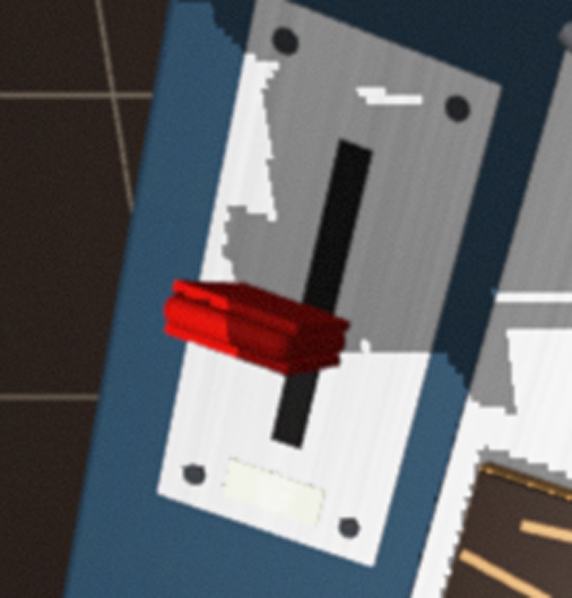

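Yaw is -20.1° and the origin is about (525.8, 84.3). The lever sits at about 27 mm, which is notch 2. Next I'll shut the gripper, go above the +y side and check.

```bash
cat > h.py <<'E'
from cell import robot, grip, kin, viewer
import cv2, numpy as np
from scipy.spatial.transform import Rotation as Ro
Y=np.radians(-20.1); O=np.array([525.8,84.3])
ex=np.array([np.cos(Y),np.sin(Y)]); ey=np.array([-np.sin(Y),np.cos(Y)])
R0=np.column_stack([[0,0,-1],[1,0,0],[0,-1,0]]).astype(float)
rot=(Ro.from_euler('z',Y)*Ro.from_matrix(R0)).as_rotvec()
def W(x,y,z): return np.r_[O+x*ex+y*ey,z]
def st():
    s=robot.observe(); d=np.array(s['tcp_pos'][:2])-O; f=np.array(s['contact_force'])
    return s['t'],d@ex,d@ey,s['tcp_pos'][2],f[:2]@ey,f
def show():
    a=st(); print("t%.2f x%.1f y%.2f z%.1f Fy%.1f"%a[:5],np.round(a[5],1))
def look(tag,cams=("wrist",)):
    for c in cams:
        i=viewer.camera_info(c);R=np.array(i['R']);t=np.array(i['t'])
        im=viewer.read_camera(c); cv2.imwrite(f"pics/{tag}_{c}.png",im[:,:,::-1])
        for n in ["lever_grip","home_end"]:
            for d in viewer.pinpoint(n,c)[:1]:
                p=R.T@(np.array(d['at'])-t); q=p[:2]-O
                print(c,n,round(d['confidence'],2),np.round(p,1),'local',np.round([q@ex,q@ey],1))
E
python3 - <<'E'
from h import *
print(rot)
grip(0.0,20)
p=robot.observe()['tcp_pos']
robot.servo_line([p[0],p[1],245],feed=100)
robot.movep(W(0,33,245),rot)
show(); look("c",("wrist","scene","side"))
E
```

```text
[ 1.46275029  1.0223276  -1.46275029]
t3.54 x0.9 y32.47 z244.9 Fy0.1 [0.2 0.  0.7]
wrist lever_grip 0.84 [518.6  79.4  95.5] local [-5.1 -7.1]
wrist home_end 0.9 [512.4  52.7  62.3] local [ -1.7 -34.2]
scene lever_grip 0.74 [522.2  78.9  96. ] local [-1.6 -6.3]
scene home_end 0.66 [512.1  49.4  59.8] local [ -0.9 -37.5]
side lever_grip 0.62 [522.   81.3  97.6] local [-2.5 -4.1]
side home_end 0.92 [514.6  48.9  61.3] local [  1.7 -37.1]
```

View pics/c_wrist.png

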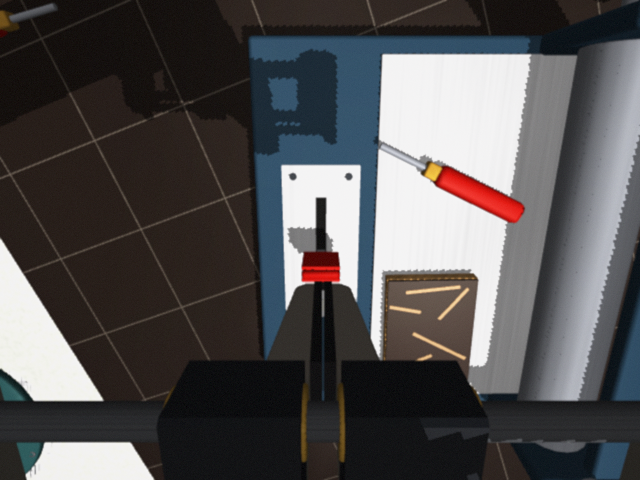

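View pics/c_side.png

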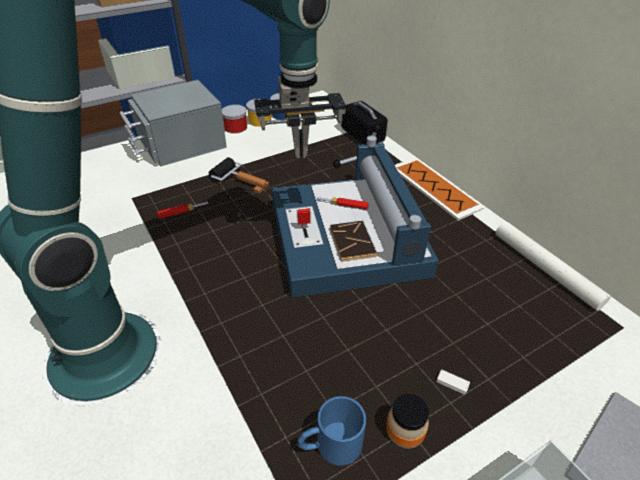

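The wrist view shows the slot vertical at column 321 and the paddle at (321,266), centred on the shut fingers, so alignment is good. I'll descend on the +y side and push home in small steps.

Run:
```python
from h import *
robot.servo_line(W(0,33,150),feed=150)
robot.servo_line(W(0,33,90),feed=80)
show(); f0=st()[4]
y=33
robot.servo_line(W(0,17,90),feed=40); y=17
show()
while y>-24:
    y-=1.0
    robot.servo_line(W(0,y,90),feed=20)
    a=st(); print("cmd%.1f t%.2f y%.2f F%.1f"%(y,a[0],a[2],a[4]-f0))
    if abs(a[4]-f0)>12: print('stop?');break
```

```text
t5.67 x0.3 y33.23 z90.3 Fy0.3 [ 0.2  0.2 -0.7]
t6.22 x0.1 y16.85 z90.1 Fy0.2 [ 0.2  0.1 -0.4]
cmd16.0 t6.47 y16.15 F-0.2
cmd15.0 t6.72 y14.98 F-1.5
cmd14.0 t6.97 y13.93 F-0.6
cmd13.0 t7.22 y12.90 F-0.2
cmd12.0 t7.47 y11.94 F-0.4
cmd11.0 t7.72 y10.92 F-1.4
cmd10.0 t7.97 y9.90 F-0.4
cmd9.0 t8.22 y9.05 F0.1
cmd8.0 t8.47 y8.49 F1.4
cmd7.0 t8.72 y7.75 F4.5
cmd6.0 t8.97 y7.00 F5.0
cmd5.0 t9.22 y6.35 F6.6
cmd4.0 t9.47 y5.66 F6.0
cmd3.0 t9.72 y4.65 F6.2
cmd2.0 t9.97 y1.39 F-0.5
cmd1.0 t10.22 y-0.01 F-0.9
cmd0.0 t10.47 y-0.27 F-0.7
cmd-1.0 t10.72 y-1.10 F-0.1
cmd-2.0 t10.97 y-2.09 F-0.2
cmd-3.0 t11.22 y-3.10 F0.3
cmd-4.0 t11.47 y-4.08 F-0.7
cmd-5.0 t11.72 y-4.95 F-0.3
cmd-6.0 t11.97 y-5.51 F0.8
cmd-7.0 t12.22 y-6.25 F3.8
cmd-8.0 t12.47 y-7.00 F5.1
cmd-9.0 t12.72 y-7.60 F6.3
cmd-10.0 t12.97 y-8.37 F6.4
cmd-11.0 t13.22 y-9.39 F6.1
cmd-12.0 t13.47 y-12.68 F-0.2
cmd-13.0 t13.72 y-13.95 F0.5
cmd-14.0 t13.97 y-14.27 F-0.8
cmd-15.0 t14.22 y-15.09 F-0.3
cmd-16.0 t14.47 y-16.07 F-0.9
cmd-17.0 t14.72 y-17.08 F0.3
cmd-18.0 t14.97 y-18.09 F-0.4
cmd-19.0 t15.22 y-18.77 F1.2
cmd-20.0 t15.47 y-18.89 F4.8
cmd-21.0 t15.72 y-18.97 F6.9
cmd-22.0 t15.97 y-19.00 F9.0
cmd-23.0 t16.23 y-19.02 F11.2
cmd-24.0 t16.48 y-19.07 F12.0
stop?
```

The contacts came at 9, -5 and -19 mm (14 mm apart), ending on a rigid stop at 12 N, so the lever is home. Now I'll move over to the other side.

```bash
python3 - <<'E'
from h import *
robot.servo_line(W(0,-8,90),feed=60)
robot.servo_line(W(0,-8,170),feed=150)
look("d",("side","scene"))
robot.servo_line(W(0,-70,170),feed=150)
show(); look("d")
E
python3 - <<'E'
import cv2
a=cv2.imread('pics/d_side.png')[150:310,220:450];b=cv2.imread('pics/d_wrist.png')[:,:]
cv2.imwrite('pics/d_crop.png',cv2.resize(a,None,fx=3,fy=3))
E
```

```text
side lever_grip 0.46 [513.3  50.6  97.2] local [ -0.1 -36. ]
side home_end 0.72 [513.9  47.8  63.9] local [  1.3 -38.4]
scene lever_grip 0.52 [517.7  51.4  93.5] local [  3.7 -33.7]
scene home_end 0.63 [510.9  50.1  61.8] local [ -2.2 -37.2]
t18.44 x0.1 y-69.35 z170.1 Fy0.1 [ 0.2  0.1 -0.9]
wrist lever_grip 0.89 [512.6  51.4  98.3] local [ -1.  -35.4]
wrist home_end 0.89 [515.9  51.5  62.4] local [  2.  -34.2]
```

View pics/d_wrist.png

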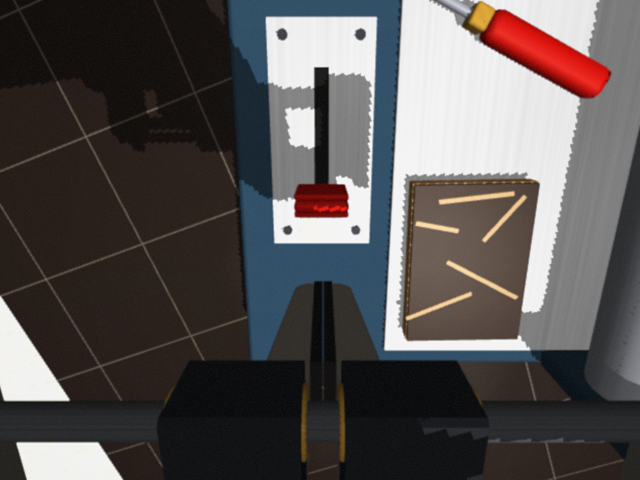

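View pics/d_crop.png

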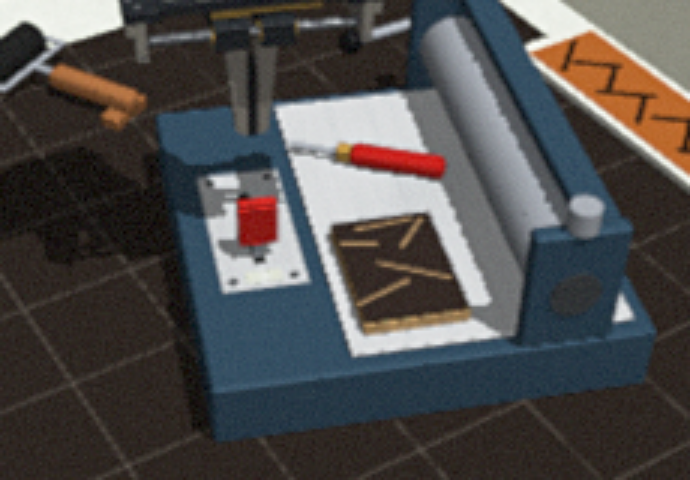

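The wrist view shows the paddle at (321,200) covering the white-marked end of the slot, at local y of about -35, so it is home. Now I'll push it out, counting the releases and stopping at the third.

Run:
```python
from h import *
robot.servo_line(W(0,-70,90),feed=100)
robot.servo_line(W(0,-56,90),feed=50)
f0=st()[4]; show()
y=-56; pk=0; n=0
while y<-13.5:
    y+=1.0 if n<2 or y<-22 else 0.5
    robot.servo_line(W(0,y,90),feed=20)
    a=st(); F=-(a[4]-f0); pk=max(pk,F)
    print("cmd%.1f t%.2f y%.2f F%.1f n%d"%(y,a[0],a[2],F,n))
    if F>20: print("too hard");break
    if pk>4.5 and F<1.5:
        n+=1; pk=0; print('release',n)
        if n==3: break
robot.hold(0.1); show()
```

```text
t19.98 x-0.0 y-55.50 z90.1 Fy-0.2 [-0.3 -0.1  0.1]
cmd-55.0 t20.23 y-55.12 F0.5 n0
cmd-54.0 t20.48 y-53.98 F-0.4 n0
cmd-53.0 t20.73 y-52.94 F-0.3 n0
cmd-52.0 t20.98 y-52.37 F1.2 n0
cmd-51.0 t21.23 y-51.66 F2.7 n0
cmd-50.0 t21.48 y-50.85 F4.5 n0
cmd-49.0 t21.73 y-50.21 F5.5 n0
cmd-48.0 t21.98 y-49.50 F7.0 n0
cmd-47.0 t22.23 y-48.54 F6.4 n0
cmd-46.0 t22.48 y-45.95 F0.3 n0
release 1
cmd-45.0 t22.73 y-43.92 F-0.1 n1
cmd-44.0 t22.98 y-43.70 F-0.2 n1
cmd-43.0 t23.23 y-42.89 F-0.7 n1
cmd-42.0 t23.48 y-41.93 F-0.6 n1
cmd-41.0 t23.73 y-40.96 F-0.2 n1
cmd-40.0 t23.98 y-39.93 F0.2 n1
cmd-39.0 t24.23 y-38.90 F0.5 n1
cmd-38.0 t24.48 y-38.37 F1.0 n1
cmd-37.0 t24.73 y-37.66 F3.4 n1
cmd-36.0 t24.98 y-36.83 F6.4 n1
cmd-35.0 t25.23 y-36.23 F6.5 n1
cmd-34.0 t25.48 y-35.50 F6.1 n1
cmd-33.0 t25.73 y-34.54 F6.0 n1
cmd-32.0 t25.98 y-31.88 F1.2 n1
release 2
cmd-31.0 t26.23 y-29.91 F-0.2 n2
cmd-30.0 t26.48 y-29.68 F-0.7 n2
cmd-29.0 t26.73 y-28.88 F-0.2 n2
cmd-28.0 t26.98 y-27.91 F-0.9 n2
cmd-27.0 t27.23 y-26.94 F-0.1 n2
cmd-26.0 t27.48 y-25.93 F0.0 n2
cmd-25.0 t27.73 y-24.93 F0.2 n2
cmd-24.0 t27.98 y-24.40 F0.8 n2
cmd-23.0 t28.23 y-23.67 F4.0 n2
cmd-22.0 t28.48 y-22.85 F4.0 n2
cmd-21.5 t28.73 y-22.54 F4.1 n2
cmd-21.0 t28.98 y-22.28 F5.6 n2
cmd-20.5 t29.23 y-21.94 F6.1 n2
cmd-20.0 t29.48 y-21.63 F7.0 n2
cmd-19.5 t29.73 y-21.19 F7.4 n2
cmd-19.0 t29.98 y-20.66 F6.9 n2
cmd-18.5 t30.23 y-19.72 F5.8 n2
cmd-18.0 t30.48 y-17.11 F0.3 n2
release 3
t30.57 x0.0 y-16.81 z90.1 Fy0.4 [-0.2  0.5  0.3]
```

There were three releases, at a finger travel of about 36 mm. Now I'll back off and check.

Run:
```python
from h import *
robot.servo_line(W(0,-32,90),feed=60)
robot.servo_line(W(0,-40,190),feed=150)
robot.servo_line(W(0,-50,230),feed=150)
robot.hold(0.3)
show(); look("e",("wrist","scene","side"))
```

```text
t32.50 x-0.4 y-50.01 z229.2 Fy-0.4 [-0.4 -0.3  0.3]
wrist lever_grip 0.71 [526.   89.2  96. ] local [-1.5  4.7]
wrist home_end 0.91 [513.   51.2  62.8] local [ -0.6 -35.5]
scene home_end 0.73 [513.4  47.3  56.4] local [  1.1 -39. ]
side lever_grip 0.56 [649.8 108.7  64.5] local [108.1  65.5]
side home_end 0.79 [512.8  49.5  64.3] local [ -0.3 -37.2]
```

View pics/e_wrist.png

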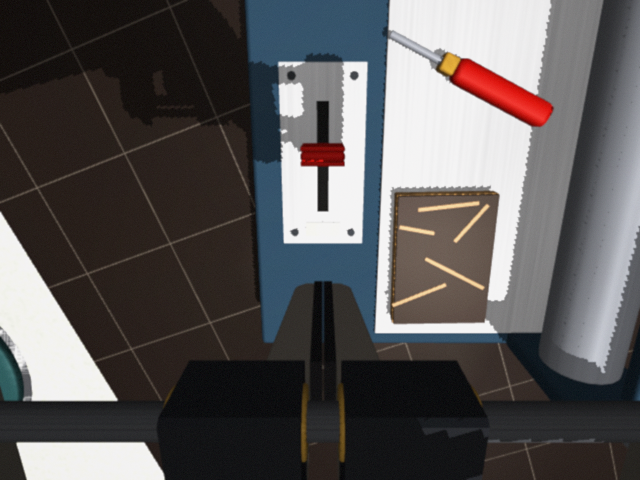

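View pics/e_side.png

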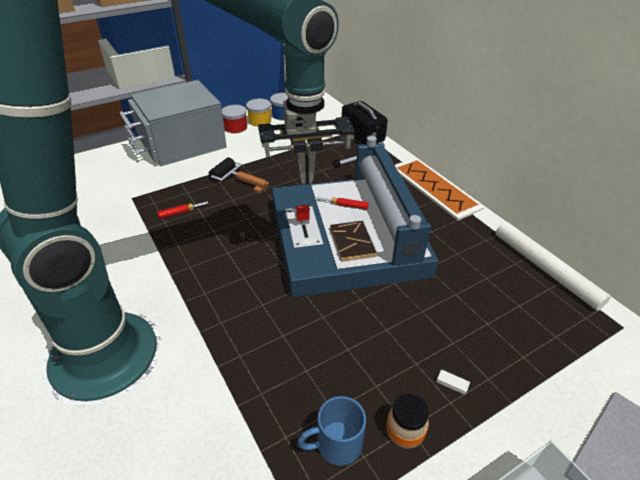

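Run:
```python
from h import *
i=viewer.camera_info("wrist");K=np.array(i['camera_matrix']);R=np.array(i['R']);t=np.array(i['t'])
def pr(p): q=K@(R@p+t); return np.round(q[:2]/q[2],0)
for y in (-7,0,7):
    print(y,[pr(W(0,y+s,z)) for s in(-7,7) for z in (77,97,117)])
print(pr(W(0,-35,60)),pr(W(0,35,60)))
for _ in range(2): look("f",("wrist","scene"))
```

```text
-7 [array([323., 177.]), array([323., 181.]), array([323., 186.]), array([323., 160.]), array([323., 163.]), array([323., 166.])]
0 [array([323., 169.]), array([323., 172.]), array([323., 176.]), array([323., 151.]), array([323., 153.]), array([323., 156.])]
7 [array([323., 160.]), array([323., 163.]), array([323., 166.]), array([323., 142.]), array([323., 144.]), array([323., 146.])]
[323. 199.] [323. 114.]
wrist lever_grip 0.78 [527.2  89.1  94.5] local [-0.3  5. ]
wrist home_end 0.8 [512.6  53.7  61.8] local [ -1.8 -33.3]
scene lever_grip 0.7 [528.4  90.9  94.4] local [0.2 7.1]
scene home_end 0.95 [512.7  51.5  61.2] local [ -1.1 -35.3]
wrist lever_grip 0.72 [524.7  89.8  96.1] local [-3.   4.7]
wrist home_end 0.8 [510.7  53.   62.2] local [ -3.4 -34.6]
scene lever_grip 0.78 [527.7  89.8  96.6] local [-0.1  5.8]
scene home_end 0.88 [514.7  52.1  62.7] local [  0.6 -34. ]
```

The paddle's image rows 143–166 match the prediction for y=+7 (142–166), which is the third click. The fingers are clear of the lever, so I'm handing in.

Run:
```python
from h import *
robot.job_done(); show()
```

```text
the job is handed in; nothing more can be done
the job is handed in; nothing more can be done
```

The lever is at the third click and the job is handed in. I pushed it with the shut fingertips only, touching one face at a time.

- **Home:** I pushed the outer face over two humps, from notch 2, to a rigid stop at about 12 N. All three cameras then put the lever within about 1.5 mm of the home position along the slot.
- **Out to the third click:** I pushed the home face and felt three separate humps of about 7 N, each followed by a release. I stopped at the third release, after about 36 mm of finger travel, and lifted clear to 230 mm above the table.
- **Last checks:** The paddle's image rows (143–166) match those predicted for travel 42 mm (142–166). Network readings gave 40–42 mm, within their error. One side-camera reading placed the lever elsewhere on the press; I treated it as a false detection because the wrist and scene cameras contradicted it. The wrist force read near zero.
- **Not touched:** The block and the gouge on the press looked unmoved in the last pictures, and I never approached the things on the table. The clock was at about 33 s when I handed in.

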